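# Snap the sprung lock bar into the cone carrier

## Robot

A 6-joint arm with a two-finger parallel gripper is mounted at the origin on a cart in front of the work surface, level with it; the furniture and walls round the work are solid. World frame = base frame: x ahead of the robot, y to its left, z up, the work surface at z = 0. Lengths are in m, angles in rad, forces in N, time in s.
With the tool pointing down it reaches from about 0.4 to 0.825 m from the base axis. Payload 7 kg.
Tool frame: the origin (TCP) lies at the very end of the fingers, on their centre line; the grasp point (between the pads) lies 19 mm behind it; z points along the fingers, y is the direction in which the jaws open and shut (so a half turn about z gives the same grasp; the last joint's range is limited). The gripper opens to 88 mm and grips with 3 to 60 N. Pads are 19 mm wide; open, the fingers measure 130 mm over their backs; the gripper's body (78 mm by 193 mm) begins 47 mm behind the grasp point.
Start: joints at [-1.046, 0.359, 0.012, 0, -1.224, -0.288], TCP at [0.158, -0.656, 0.199] pointing down, gripper open.
Joint ranges: [-3.07, 3.07], [-1.43, 2.12], [-1.02, 1.25], [-3.03, 1.67], [-3.05, -0], [-3.03, 3.03]. Speed limits (rad/s): [2.39, 2.39, 3.01, 3.14, 3.14, 3.14].

## Interface

Orientations are given as [roll, pitch, yaw] about the fixed x, y, z axes, in that order (R = Rz(yaw) Ry(pitch) Rx(roll)).
In Python, from station import arm, eyes, job, outline_of gives the robot as it stands.
- The arm moves only by the tool apply_moves, never from a script. Its argument "moves" is a list of rows, each a list of 5 numbers: the opening, from -1 (shut) to 1 (fully open), then the shift along the tool's x, y, z in m, then the turn about the tool's z in rad. A call has 1 to 12 rows; each row shifts and turns the commanded pose from where the row before left it, along the tool's axes as they then stand; what a row does not reach is not made up. A row lasts 1/12 s, in which the tool goes at most 41.7 mm and 7.16 degrees, less where a joint would pass 70% of its speed; a pose out of reach is approached as far as the arm can. A call with a gripper value outside its range is refused whole. The fingers move at their own pace and stop on an object; "newtons" is the grip in N (left out, the last holds). Time passes only in rows, so rows that do not move let the fingers close. It gives the time, the measured TCP pose, the force and the opening at its end, in the units of the state.
- arm.get_state(): the state, without advancing time (a new reading comes with each control period).
- eyes.grab_frame(name): name is "scene" or "top" or "wrist"; returns a dict with "color" (480x640x3 uint8, red, green, blue), "z_map" (480x640 float32, m along the optical axis (not along the pixel's ray), 0 where there is no reading), "camera_matrix" (3x3 intrinsics, pixels), "k1" (the pictures are not rectified: a ray, as slopes to the right and down, at radius r is drawn at 1 + k1 r^2 times it, then the intrinsics apply), "extrinsics" (4x4, takes a point from camera to world coordinates). Camera axes: x right, y up, looking along -z (the intrinsics and any distortion apply to the point x, -y, -z); pixel columns grow to the right and rows downward; lengths in m; the calibration is good to about 2 mm. A picture is of the moment at which its call begins.
- job.job_done(): hands the job in, once; it reports no verdict.
Trained networks look in a picture, given as the dict that the camera call returned (one of the last four; its "shot" number tells which), for a name from the list of things; names that differ only in an ending like _2 or _b are one class to them, and where a whole thing is asked for, a point or a joint stands for the part that bears it (a point fixed in the world has none). Each returns a list of dicts, best first, with "score" (0 to 1); they miss things now and then, are a little off and sometimes report something else, mostly with a low value. They report only what shows in the picture. A call takes as long as a camera call.
- outline_of(label, picture): "region" (480x640 bool, what is visible of it) and "extent" ([left, top, right, bottom] in pixels, round what is visible of it).
The state is a dict: "t": time; "q": joint angles; "qd": joint speeds; "joint_efforts": joint torques, N m; "eef_pos": TCP position; "ee_rot": TCP orientation; "force": force on the tool from outside, world axes, zero at the start; "moment": the same for the moment, N m; "width": finger opening in m.
Only numpy, scipy, OpenCV 4.12 (cv2) and the standard library are available. Lean on these libraries where they do the work, as an engineer would, in place of code of your own. Each camera call takes 0.05 s, during which the arm holds its last target.

## Task

Lock the three cones into the bench carrier with the sprung lock bar that is long enough to reach from cheek to cheek: squeeze the bar's two finger tabs together, lower it between the two cheeks onto the sills with its tabs up, and let go, so that its end pins spring out into the recesses of both cheeks. Either way round will do. Leave the shorter bar where it lies.

Things in the scene. Friction and masses are not known exactly. Their poses are not given: they have to be found in the camera images.
- carrier: fixed carrier: grey base 120 x 240 x 10 mm, three brown cones lying in it (tops under z = 25 mm), an upright aluminium cheek at each end. Origin: centre of underside; x across, y from cheek to cheek, z up. Inner cheek faces at y = +-89 mm. Cheeks 70 mm wide, 72 mm high plus lips flaring out to 89 mm. The bar rests on sills beside the cheeks (y = +-59 to +-89 mm), tops at z = 30 mm
- recess_left (a point): centre of the recess mouth in the inner face of the cheek at the carrier's +y end, 44 mm above the carrier's underside: a pocket 40 mm wide, 22 mm high, 7 mm deep, closed above and below. The bottoms of the two recesses are 192 mm apart, the mouths 178 mm
- recess_right (a point): the same for the cheek at the carrier's -y end
- long_bar: long lock bar, loose, about 230 g: square dark steel bar 28 x 28 mm in two halves with a coil spring between, lying flat along its x; a round steel pin 10 mm thick, 12 mm long at each end; one upright steel finger tab on each half. 194 mm over the pin tips at rest, 162 mm squeezed. Origin: on the underside, midway between tabs (and pin tips) at rest, fixed to the half at -x; z up
- long_bar_slide (a joint): how far the long bar is squeezed (m): 0 at rest, 0.032 at the stop, about 0.002 seated in the carrier. Squeezing takes 3 N at first, 8 N at the stop. At any squeeze the middle of the bar lies midway between its tabs (at the stop, 16 mm to -x of the origin)
- long_bar_fixed_pin (a point): tip of the pin on the half that holds the origin (x = -97 mm), 14 mm above the underside. The tabs, one on each half: 6 mm thick along the bar, 26 mm wide across it, 28 to 74 mm above the underside; 64 mm over their outer faces at rest, 32 mm squeezed to the stop
- long_bar_sprung_pin (a point): tip of the pin on the sprung half (x = +97 mm at rest), 14 mm above the underside
- short_bar: the shorter bar, built alike with the same tabs but only 136 mm over its pin tips: too short for the carrier. Origin and axes as for the long bar. The two bars may change places

How it is judged:
By the outcome, as a careful person would: the job done as asked, in the order asked, and still so for the second after the job is handed in, with the robot touching nothing.
It also fails if it takes over 32 s, if anything falls off the work surface, if the arm or the gripper's body presses on something with over 40 N, if the wrist force passes 120 N, or if a joint passes its speed limit or range.

## Working session

There is one attempt and no reset: what is moved stays moved. The work goes in short steps, Python scripts to look and compute and a tool call to move; the robot and the scene stay as the last step left them, time stands still between calls to the robot, and variables do not carry over. Pictures are saved under pics/ and viewed, and the job is handed in when it is done.

Besides the shell and the picture viewer there is one more tool, called after "Request:" as name(argument=value, ...) on one line, values as JSON. apply_moves: Moves the arm, as the interface text tells. Its arguments: {"type":"object","properties":{"moves":{"type":"array","items":{"type":"array","items":{"type":"number"}}},"newtons":{"type":"number"}},"required":["moves"]}

```bash
ls; mkdir -p pics; cat > h.py <<'E'
import numpy as np, cv2
from station import arm, eyes, job, outline_of
def save(p,n): cv2.imwrite('pics/'+n+'.png',cv2.cvtColor(p['color'],cv2.COLOR_RGB2BGR))
def cloud(p):
    K=np.array(p['camera_matrix']);k1=p['k1'];z=p['z_map'];T=np.array(p['extrinsics'])
    v,u=np.mgrid[0:480,0:640]
    d=np.array([k1,0,0,0,0],float)
    xy=cv2.undistortPoints(np.stack([u.ravel(),v.ravel()],1).astype(np.float64)[:,None],K,d)[:,0]
    zz=z.ravel()
    P=np.stack([xy[:,0]*zz,-xy[:,1]*zz,-zz],1)
    W=P@T[:3,:3].T+T[:3,3]
    W[zz==0]=np.nan
    return W.reshape(480,640,3)
E
python3 - <<'E'
from h import *
s=arm.get_state();print(s)
for n in ['top','scene']:
    p=eyes.grab_frame(n);save(p,n+'0');np.savez('pics/'+n+'0.npz',**{k:np.array(v) for k,v in p.items()})
    for l in ['carrier','long_bar','short_bar']:
        for o in outline_of(l,p)[:3]: print(n,l,o['score'],o['extent'])
        np.save(f'pics/{n}_{l}.npy',np.array([o['region'] for o in outline_of(l,p)]))
print(arm.get_state()['t'])
E
```

```text
pics
{'t': 0.0, 'q': array([-1.04590485e+00,  3.59398261e-01,  1.10512028e-02, -3.73111553e-04,
       -1.22411524e+00, -2.88084268e-01]), 'qd': array([ 0.00067681,  0.00087105, -0.00125961,  0.00061679,  0.00124394,
        0.00035619]), 'joint_efforts': array([-9.62744116e-05, -5.82723212e+01,  2.93048126e+01,  6.99700847e+00,
        6.94215763e-03, -1.88081517e-04]), 'eef_pos': array([ 0.15818975, -0.65563608,  0.19840791]), 'ee_rot': array([ 3.13989567e+00, -1.37086007e-04, -2.90491239e+00]), 'force': array([-1.59822335,  0.50153511,  0.11955209]), 'moment': array([-0.0142372 ,  0.00840916,  0.0386471 ]), 'width': 0.0873770840049718}
top carrier 0.91 [145.0, 228.9, 260.2, 290.9]
top long_bar 0.66 [368.3, 280.3, 451.8, 296.2]
top short_bar 0.59 [359.7, 203.6, 415.4, 225.5]
top short_bar 0.38 [144.1, 228.1, 259.6, 292.4]
scene carrier 0.71 [201.1, 276.4, 316.7, 388.3]
scene long_bar 0.61 [373.8, 200.2, 412.2, 247.3]
scene short_bar 0.82 [308.9, 179.6, 349.9, 222.0]
0.7
```

View pics/top0.png

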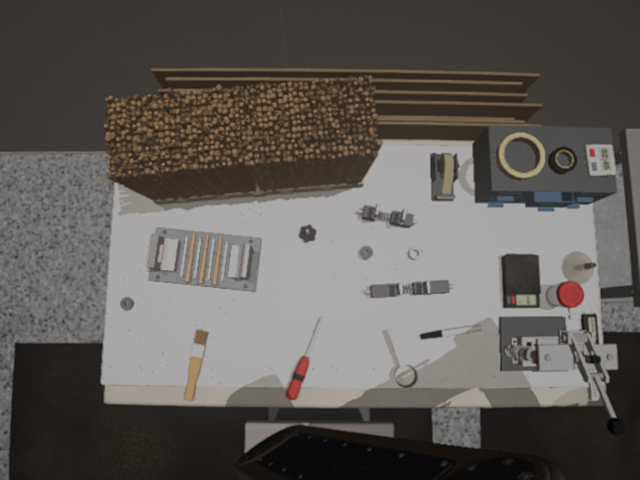

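View pics/scene0.png

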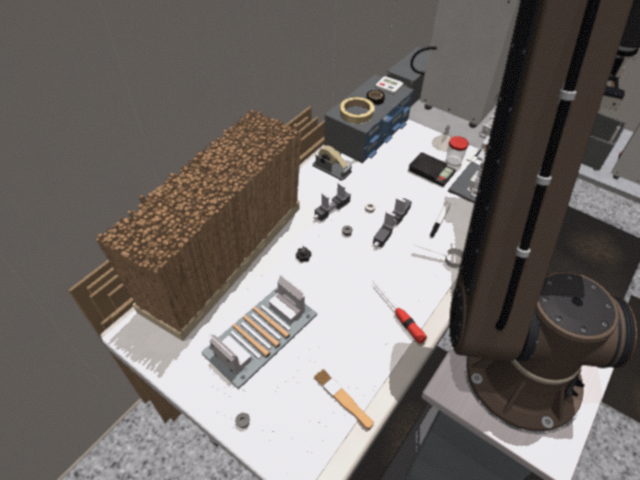

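The top view shows the carrier at about (205,260), the long bar at about (410,288) and the short bar at about (387,216). The network agrees. Next I'll turn these into world poses.

```bash
python3 - <<'E'
from h import *
p=dict(np.load('pics/top0.npz'))
C=cloud(p); np.set_printoptions(precision=4,suppress=True)
print(p['extrinsics'],p['k1'])
for l in ['carrier','long_bar','short_bar']:
    R=np.load(f'pics/top_{l}.npy')[0].astype(bool)
    P=C[R];P=P[~np.isnan(P).any(1)]
    P=P[P[:,2]>0.005]
    r=cv2.minAreaRect((P[:,:2]*1000).astype(np.float32)); print(l,len(P),r, np.percentile(P[:,2],[1,25,50,75,99]))
    if l!='carrier':
        Q=P[P[:,2]>.045]; print(' tabs',Q.tolist() and np.round(Q,3).tolist()[:60])
    else:
        Q=P[P[:,2]>.055]; print(cv2.minAreaRect((Q[:,:2]*1000).astype(np.float32)),len(Q))
        Q=P[P[:,2]<.014]; print('base',cv2.minAreaRect((Q[:,:2]*1000).astype(np.float32)),len(Q))
# table level
print(np.nanmedian(C[300:330,260:280,2]), C[348,300],C[240,340])
z=C[...,2]; m=(C[...,0]>0.2)&(C[...,0]<0.95)
for (u,v) in [(120,160),(240,150),(370,180),(330,80)]: print(u,v,C[v,u])
im=cv2.imread('pics/top0.png')
cv2.imwrite('pics/top0z.png',np.hstack([cv2.resize(im[215:305,140:265],None,fx=3.2,fy=3.2,interpolation=cv2.INTER_CUBIC),cv2.resize(im[215:305,350:475],None,fx=3.2,fy=3.2,interpolation=cv2.INTER_CUBIC)]))
E
```

```text
[[ 0.008   0.9885 -0.151   0.3812]
 [-0.9999  0.0091  0.0066  0.006 ]
 [ 0.0079  0.1509  0.9885  1.0861]
 [ 0.      0.      0.      1.    ]] -0.06578184653911552
carrier 5851 ((501.5440368652344, 256.0898742675781), (240.98426818847656, 120.59367370605469), 84.69017791748047) [0.0054 0.0088 0.0126 0.0274 0.0869]
((500.9627685546875, 253.53521728515625), (211.01840209960938, 70.80535125732422), 84.44526672363281) 677
base ((501.5440368652344, 256.0898742675781), (240.98426818847656, 120.59367370605469), 84.69017791748047) 3128
long_bar 1029 ((438.8746032714844, -194.27523803710938), (28.24512481689453, 193.65699768066406), 3.9951720237731934) [0.0123 0.0249 0.0272 0.0294 0.0746]
 tabs [[0.454, -0.221, 0.072], [0.453, -0.223, 0.075], [0.453, -0.22, 0.051], [0.452, -0.219, 0.063], [0.452, -0.22, 0.07], [0.451, -0.221, 0.074], [0.452, -0.223, 0.073], [0.449, -0.163, 0.073], [0.449, -0.165, 0.073], [0.451, -0.219, 0.055], [0.45, -0.219, 0.065], [0.45, -0.22, 0.068], [0.45, -0.222, 0.069], [0.449, -0.223, 0.072], [0.449, -0.225, 0.073], [0.449, -0.161, 0.045], [0.448, -0.161, 0.057], [0.44
[... 2107 characters left out ...]
0.595, -0.119, 0.071], [0.599, -0.173, 0.053], [0.597, -0.173, 0.064], [0.595, -0.174, 0.07], [0.594, -0.175, 0.075], [0.595, -0.178, 0.073], [0.595, -0.114, 0.061], [0.593, -0.115, 0.07], [0.592, -0.117, 0.072], [0.597, -0.173, 0.05], [0.594, -0.173, 0.066], [0.593, -0.174, 0.073], [0.593, -0.176, 0.072], [0.593, -0.178, 0.072], [0.593, -0.114, 0.056], [0.593, -0.116, 0.057], [0.593, -0.118, 0.06], [0.594, -0.173, 0.054], [0.591, -0.172, 0.072], [0.591, -0.174, 0.072], [0.59, -0.175, 0.075]]
-0.001172921701720675 [ 0.3086  0.0426 -0.0032] [ 0.5473 -0.0439 -0.0023]
120 160 [0.6464 0.3562 0.2602]
240 150 [0.6651 0.1438 0.2616]
370 180 [ 0.6872 -0.1125 -0.0028]
330 80 [ 0.9676 -0.0212 -0.0721]
```

View pics/top0z.png

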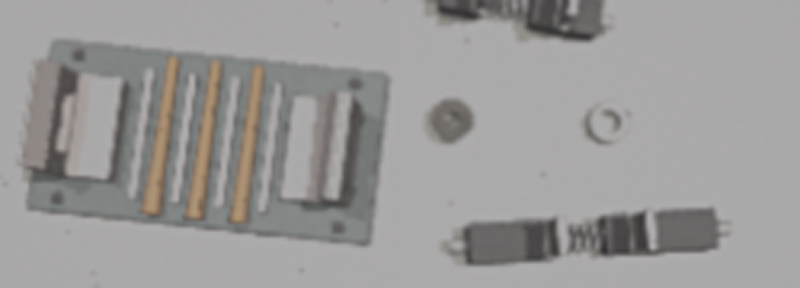

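```bash
cat >> h.py <<'E'
from scipy.spatial.transform import Rotation as Ro
def delta(target,yaw):
    s=arm.get_state(); R=Ro.from_euler('xyz',s['ee_rot']).as_matrix()
    d=R.T@(np.array(target)-s['eef_pos'])
    dy=(yaw-s['ee_rot'][2]+np.pi)%(2*np.pi)-np.pi
    print('t',s['t'],'pos',s['eef_pos'].round(4),'rot',s['ee_rot'].round(4),'q',s['q'].round(3),'w',s['width'],'F',s['force'].round(1))
    print('tool-frame shift',d.round(4),'turn',round(-dy,4)); return d
E
python3 - <<'E'
from h import *
d=delta([.4389,-.1943,.2],np.radians(-176))
d=delta([.5015,.256,.2],np.radians(-185.3))
p=dict(np.load('pics/top0.npz')); C=cloud(p)
# heights along the route
for a,b in [((.158,-.656),(.439,-.194)),((.439,-.194),(.5015,.256))]:
    for f in np.linspace(0,1,10):
        c=np.array(a)*(1-f)+np.array(b)*f
        m=np.hypot(C[...,0]-c[0],C[...,1]-c[1])<.12
        print(c.round(3),np.nanmax(np.where(m,C[...,2],-1)).round(3),end='; ')
    print()
# wood pile front edge near carrier
m=(C[...,2]>.1)&(C[...,1]>.0)&(C[...,1]<.42)&(C[...,0]>.4); print(C[m][:,0].min())
# tab centres of long bar
R=np.load('pics/top_long_bar.npy')[0]; Q=C[R]; Q=Q[Q[:,2]>.067]
for s in (Q[:,1]<-.194,Q[:,1]>-.194): print(Q[s].mean(0),Q[s].min(0),Q[s].max(0))
R=np.load('pics/top_carrier.npy')[0]; Q=C[R]; Q=Q[Q[:,2]>.04]
for s in (Q[:,1]<.25,Q[:,1]>.25): print(cv2.minAreaRect((Q[s][:,:2]*1000).astype(np.float32)))
E
```

```text
t 0.7 pos [ 0.1583 -0.6561  0.1994] rot [ 3.1416  0.     -2.9048] q [-1.046  0.359  0.012 -0.    -1.224 -0.288] w 0.08754571314381006 F [-0.3  0.2 -0.2]
tool-frame shift [-0.3811  0.3831 -0.0006] turn 0.167
t 0.7 pos [ 0.1583 -0.6561  0.1994] rot [ 3.1416  0.     -2.9048] q [-1.046  0.359  0.012 -0.    -1.224 -0.288] w 0.08754571314381006 F [-0.3  0.2 -0.2]
tool-frame shift [-5.475e-01  8.062e-01 -6.000e-04] turn 0.3293
[ 0.158 -0.656] 0.01; [ 0.189 -0.605] 0.204; [ 0.22  -0.553] 0.326; [ 0.252 -0.502] 0.326; [ 0.283 -0.451] 0.326; [ 0.314 -0.399] 0.324; [ 0.345 -0.348] 0.268; [ 0.377 -0.297] 0.208; [ 0.408 -0.245] 0.076; [ 0.439 -0.194] 0.076; 
[ 0.439 -0.194] 0.076; [ 0.446 -0.144] 0.076; [ 0.453 -0.094] 0.076; [ 0.46  -0.044] 0.076; [0.467 0.006] 0.047; [0.474 0.056] 0.092; [0.481 0.106] 0.092; [0.488 0.156] 0.092; [0.495 0.206] 0.092; [0.501 0.256] 0.092; 
0.6126368901891658
[ 0.44134453 -0.22268183  0.07250822] [ 0.4287766  -0.22539615  0.06771554] [ 0.45362563 -0.2197853   0.07606275]
[ 0.43664702 -0.16462612  0.07271807] [ 0.42422339 -0.16735868  0.06825573] [ 0.44904517 -0.1611723   0.07575676]
((492.2496337890625, 158.1727752685547), (19.387435913085938, 69.72052001953125), 84.5733871459961)
((510.4133605957031, 350.7332763671875), (15.121400833129883, 70.84586334228516), 83.97222900390625)
```

```bash
python3 - <<'E'
from h import *
p=dict(np.load('pics/top0.npz')); C=cloud(p)
Z=C[...,2]
sub=np.nan_to_num(Z[300:480:8,470:640:10],nan=-9)
print('cols',list(range(470,640,10)))
for i,r in enumerate(sub): print(300+8*i,(r*100).round(0).astype(int).tolist())
for u,v in [(615,425),(600,370),(580,340),(600,355),(550,350),(545,460),(470,455)]: print(u,v,C[v,u].round(3))
im=cv2.imread('pics/top0.png')[290:480,440:640]; cv2.imwrite('pics/r.png',cv2.resize(im,None,fx=3,fy=3))
w=eyes.grab_frame('wrist'); save(w,'w0')
E
```

```text
cols [470, 480, 490, 500, 510, 520, 530, 540, 550, 560, 570, 580, 590, 600, 610, 620, 630]
300 [0, 0, 0, 0, 1, 1, 1, 0, 2, 7, 8, 8, 0, -1, -64, -63, -64]
308 [0, 0, 0, 0, 0, 0, 0, 0, 0, 0, 0, 0, 1, 0, -78, -78, -79]
316 [0, 0, 0, 2, 2, 2, 1, 1, 1, 1, 0, 0, 1, -1, -79, -78, -77]
324 [0, 1, 0, 2, 2, 2, 2, 2, 2, 2, -1, 0, 1, 0, -79, -78, -77]
332 [0, 0, 0, 2, 2, 2, 2, 2, 2, 19, 22, 19, 21, -1, -77, -77, -79]
340 [0, 0, 0, 2, 2, 4, 5, 14, 14, 19, 22, 21, 22, 0, -76, -76, -77]
348 [0, 0, 0, 1, 6, 10, 14, 20, 20, 20, 21, 20, 22, 20, 20, -78, -76]
356 [0, 0, 0, 1, 5, 11, 15, 20, 21, 20, 20, 24, 25, 24, 21, -78, -78]
364 [0, -1, 0, 1, 2, 4, 5, 20, 20, 20, 20, 24, 20, 25, 20, -78, -77]
372 [-900, 0, 0, 0, 0, 0, 0, 0, 0, 0, 0, 24, 1, 25, -78, -77, -77]
380 [0, 0, 0, 0, 0, 0, 0, 0, 0, 0, 0, 0, 26, 0, -78, -77, -77]
388 [0, -1, -1, -1, 0, -1, -1, -1, -1, -1, 0, -1, 0, 27, -77, -77, -77]
396 [0, -1, -1, -1, -1, 0, -1, 0, 0, 0, -1, -1, -1, 0, -77, -76, -78]
404 [-1, -1, -1, -1, 0, 0, -1, -1, 0, -1, -1, -1, -1, -1, 29, -76, -76]
412 [-78, -77, -78, -77, -78, -78, -76, -76, -77, -77, -76, -78, -78, 
[... 220 characters left out ...]
-77, -78, -75, -77, -77, -77, -77, -77, -77, -76, -77, -76, -77]
444 [-78, -79, -77, -77, -76, -77, -76, -77, -76, -77, -78, -77, -78, -77, -77, -77, -77]
452 [69, 70, 71, 72, 73, -76, -77, -78, -77, -77, -77, -77, -77, -77, -77, -78, -77]
460 [70, 71, 73, 74, 75, 75, 76, 76, -77, -77, -76, -76, -77, -77, -77, -77, -76]
468 [72, 74, 75, 75, 76, 77, 77, 78, 78, -77, -77, -77, -77, -76, -78, -77, -77]
476 [74, 75, 76, 76, 77, 77, 78, 78, 78, 78, -77, -76, -77, -77, -76, -900, -76]
615 425 [ 0.211 -0.459  0.318]
600 370 [ 0.288 -0.48   0.247]
580 340 [ 0.337 -0.465  0.213]
600 355 [ 0.31  -0.507  0.203]
550 350 [ 0.319 -0.414  0.201]
545 460 [ 0.288 -0.142  0.762]
470 455 [ 0.273 -0.114  0.692]
```

View pics/r.png

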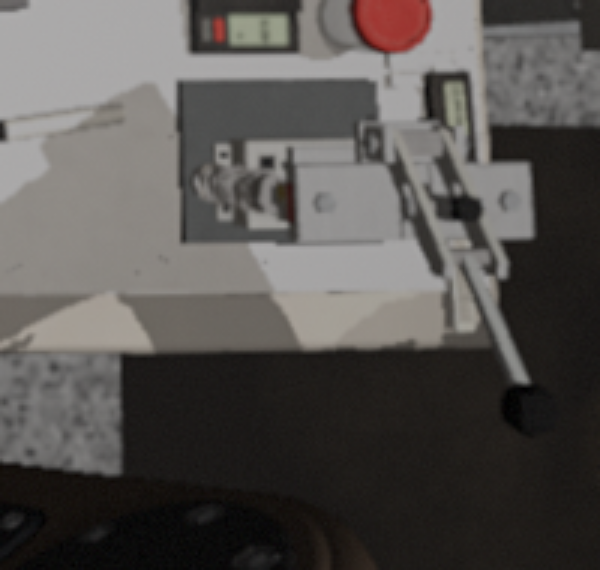

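View pics/w0.png

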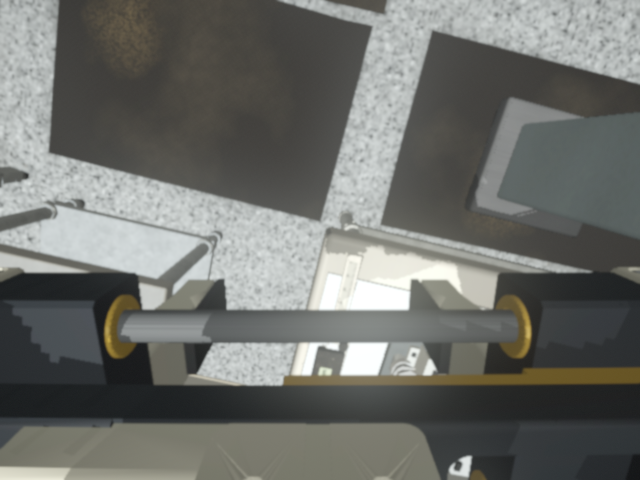

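The press lever at the right, knob top about z 0.33, stands in the straight path, so I'll rise before crossing.

Request:
apply_moves(moves=[[1,0,0,-0.04,0],[1,0,0,-0.04,0],[1,0,0,-0.04,0],[1,0,0,-0.04,0],[1,0,0,-0.04,0],[1,0,0,-0.04,0],[1,0,0,0,0]], newtons=20)

```text
t: 1.33
eef_pos: [0.1576, -0.6578, 0.4491]
ee_rot: [-3.129, 0.0, -2.905]
force: [-1.4, 1.6, 1.2]
width: 0.0873
```

Request:
apply_moves(moves=[[1,-0.0272,0.0274,0,0],[1,-0.0272,0.0274,0,0],[1,-0.0272,0.0274,0,0],[1,-0.0272,0.0274,0,0],[1,-0.0272,0.0274,0,0],[1,-0.0272,0.0274,0,0],[1,-0.0272,0.0274,0,0],[1,-0.0272,0.0274,0,0],[1,-0.0272,0.0274,0,0],[1,-0.0272,0.0274,0,0],[1,-0.0272,0.0274,0,0],[1,-0.0272,0.0274,0,0]])

```text
t: 2.33
eef_pos: [0.3988, -0.2582, 0.4398]
ee_rot: [-3.141, 0.001, -2.905]
force: [2.0, -0.9, 1.2]
width: 0.0875
```

```bash
python3 - <<'E'
from h import *
d=delta([.4389,-.1943,.2],np.radians(-176))
E
```

```text
t 2.3333 pos [ 0.3988 -0.2582  0.4398] rot [-3.1411e+00  1.1000e-03 -2.9047e+00] q [-0.159 -0.045  0.052  0.    -1.667 -1.175] w 0.08748990042622681 F [ 2.  -0.9  1.2]
tool-frame shift [-0.0537  0.0528  0.2398] turn 0.167
```

Request:
apply_moves(moves=[[1,-0.027,0.0265,0.01,0],[1,-0.0267,0.0263,0.01,0],[1,0,0,0.036,0.084],[1,0,0,0.036,0.083],[1,0,0,0.036,0],[1,0,0,0.036,0],[1,0,0,0.036,0],[1,0,0,0.036,0],[1,0,0,0.036,0],[1,0,0,0,0]])

```text
t: 3.17
eef_pos: [0.4337, -0.1951, 0.1612]
ee_rot: [3.139, -0.01, -3.073]
force: [-2.8, 1.1, 0.1]
width: 0.0875
```

```bash
python3 - <<'E'
from h import *
np.set_printoptions(precision=4,suppress=True)
d=delta([.4389,-.1943,.1],np.radians(-176))
w=eyes.grab_frame('wrist'); save(w,'w1'); C=cloud(w)
s=arm.get_state(); print(s['eef_pos'],s['ee_rot'])
o=outline_of('long_bar',w)
for x in o: print(x['score'],x['extent'])
P=C[o[0]['region']];P=P[~np.isnan(P).any(1)]
P=P[(P[:,2]>.008)&(P[:,2]<.09)]
print(cv2.minAreaRect((P[:,:2]*1000).astype(np.float32)),np.percentile(P[:,2],[1,50,99]))
Q=P[P[:,2]>.06]
for m in (Q[:,1]<-.194,Q[:,1]>-.194): print(m.sum(),Q[m].mean(0),Q[m].min(0),Q[m].max(0))
E
```

```text
t 3.1667 pos [ 0.4337 -0.1951  0.1612] rot [ 3.1386 -0.0099 -3.0731] q [-0.01   0.064 -0.461 -0.003 -1.056 -1.491] w 0.08745077776952019 F [-2.8  1.1  0.1]
tool-frame shift [-0.0058  0.0002  0.0611] turn -0.0013
[ 0.4359 -0.1958  0.165 ] [ 3.1406 -0.0065 -3.072 ]
0.81 [216.0, 209.3, 420.1, 259.7]
((437.60662841796875, -193.8351287841797), (27.633914947509766, 194.5924835205078), 4.141655445098877) [0.0094 0.0268 0.0734]
271 [ 0.4382 -0.2224  0.0715] [ 0.427  -0.2262  0.0601] [ 0.452  -0.219   0.0752]
288 [ 0.4343 -0.1654  0.0712] [ 0.4228 -0.1686  0.0602] [ 0.4478 -0.1612  0.0745]
```

View pics/w1.png

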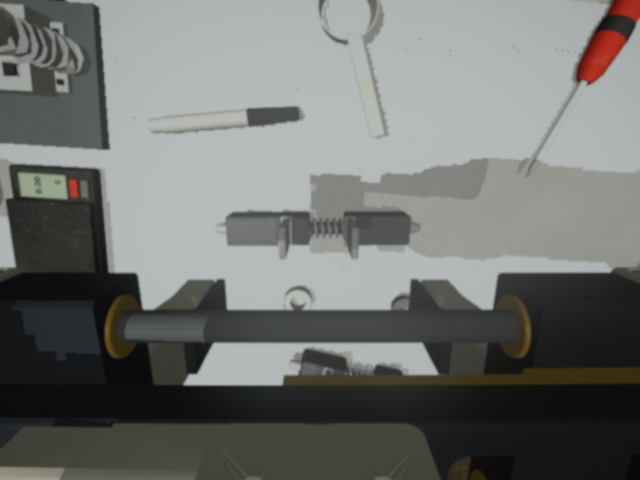

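The wrist view shows the long bar at about (318,228). It agrees with the top view within 1.5 mm and the gripper is lined up with it. Descending.

Request:
apply_moves(moves=[[1,0,0,0.03,0],[1,0,0,0.03,0],[1,0,0,0.02,0],[1,0,0,0,0],[1,0,0,0,0],[1,0,0,0,0]])

```text
t: 3.77
eef_pos: [0.4405, -0.1964, 0.0901]
ee_rot: [-3.14, 0.004, -3.071]
force: [0.7, -0.0, -0.5]
width: 0.0878
```

```bash
python3 - <<'E'
from h import *
d=delta([.4383,-.194,.034],np.radians(-175.9))
E
```

```text
t 3.7667 pos [ 0.4405 -0.1964  0.0901] rot [-3.1405  0.0038 -3.0711] q [-1.000e-02  1.440e-01 -5.570e-01  1.000e-03 -8.660e-01 -1.491e+00] w 0.08782336581150688 F [ 0.7 -0.  -0.5]
tool-frame shift [0.0023 0.0026 0.0561] turn -0.0011
```

Request:
apply_moves(moves=[[1,0.001,0.002,0.02,0],[1,0.001,0,0.02,0],[1,0,0,0.014,0],[1,0,0,0,0],[1,0,0,0,0],[1,0,0,0,0]])

```text
t: 4.27
eef_pos: [0.4379, -0.1944, 0.0353]
ee_rot: [-3.141, 0.003, -3.071]
force: [0.8, 0.0, 0.1]
width: 0.0877
```

```bash
python3 - <<'E'
from h import *
d=delta([.4383,-.194,.034],np.radians(-175.9))
w=eyes.grab_frame('wrist'); save(w,'w2')
w=eyes.grab_frame('scene'); save(w,'s2')
cv2.imwrite('pics/s2z.png',cv2.resize(cv2.imread('pics/s2.png')[140:290,280:480],None,fx=4,fy=4))
E
```

```text
t 4.2667 pos [ 0.4379 -0.1944  0.0353] rot [-3.1409e+00  3.0000e-03 -3.0713e+00] q [-5.000e-03  2.160e-01 -6.260e-01  1.000e-03 -7.250e-01 -1.496e+00] w 0.0876822574567285 F [0.8 0.  0.1]
tool-frame shift [-0.0004  0.0003  0.0013] turn -0.0012
```

View pics/s2z.png

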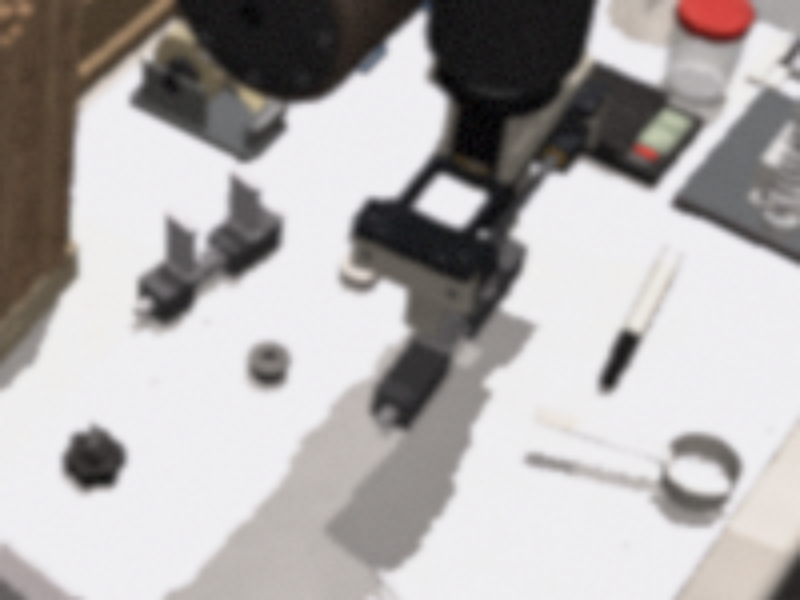

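View pics/w2.png

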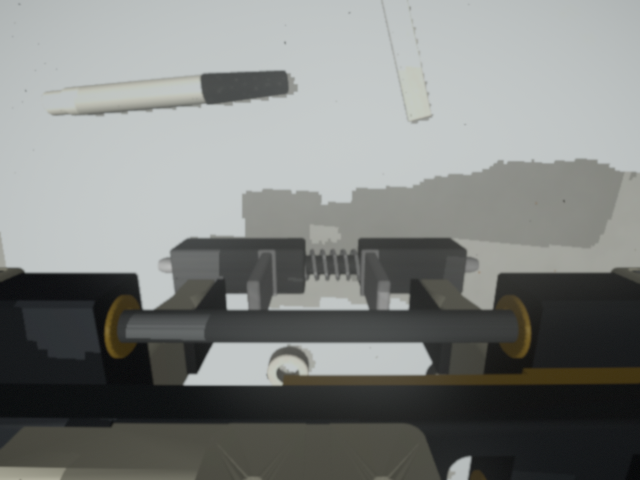

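Both fingers straddle the tabs symmetrically; the tabs are at columns 260 and 372. Closing.

Request:
apply_moves(moves=[[-1,0,0,0,0],[-1,0,0,0,0],[-1,0,0,0,0],[-1,0,0,0,0],[-1,0,0,0,0],[-1,0,0,0,0],[-1,0,0,0,0],[-1,0,0,0,0]], newtons=25)

```text
t: 5.03
eef_pos: [0.4364, -0.1942, 0.0335]
ee_rot: [-3.141, 0.0, -3.072]
force: [-0.7, -0.1, 1.9]
width: 0.0401
```

```bash
python3 - <<'E'
from h import *
d=delta([.4383,-.194,.034],np.radians(-175.9))
w=eyes.grab_frame('wrist'); save(w,'w3')
E
```

```text
t 5.0333 pos [ 0.4364 -0.1942  0.0335] rot [-3.1414e+00  3.0000e-04 -3.0716e+00] q [-0.005  0.218 -0.629  0.    -0.723 -1.496] w 0.040094019889125886 F [-0.7 -0.1  1.9]
tool-frame shift [-0.0019  0.0001 -0.0005] turn -0.0016
```

View pics/w3.png

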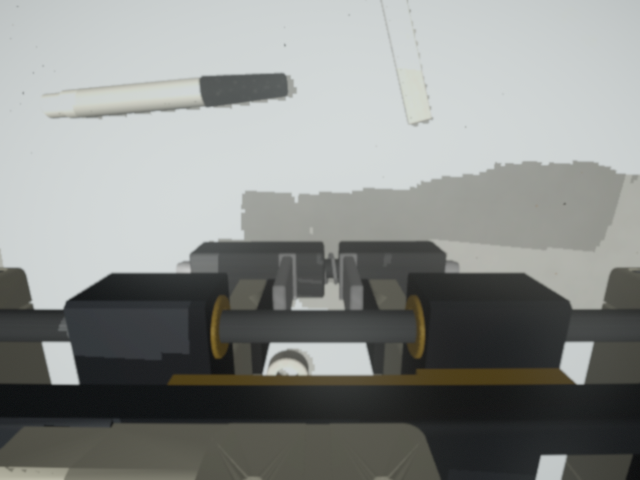

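Still closing (40 mm). A few more rows.

Request:
apply_moves(moves=[[-1,0,0,0,0],[-1,0,0,0,0],[-1,0,0,0,0],[-1,0,0,0,0]])

```text
t: 5.42
eef_pos: [0.4364, -0.1943, 0.0335]
ee_rot: [-3.141, 0.0, -3.072]
force: [0.1, -0.8, 4.9]
width: 0.0317
```

Request:
apply_moves(moves=[[-1,0,0,-0.01,0],[-1,0,0,-0.02,0],[-1,0,0,-0.03,0],[-1,0,0,-0.03,0],[-1,0,0,-0.03,0],[-1,0,0,0,0],[-1,0,0,0,0]])

```text
t: 6.0
eef_pos: [0.4367, -0.1939, 0.1543]
ee_rot: [3.141, 0.003, -3.072]
force: [-0.3, -0.2, -3.6]
width: 0.0314
```

```bash
python3 - <<'E'
from h import *
np.set_printoptions(precision=4,suppress=True)
d=delta([.5008,.256,.17],np.radians(-185.5))
w=eyes.grab_frame('wrist'); save(w,'w4'); C=cloud(w)
o=outline_of('long_bar',w)
for x in o[:2]:
    print(x['score'],x['extent'])
    P=C[x['region']];P=P[~np.isnan(P).any(1)];
    print(np.percentile(P[:,2],[1,10,50,90,99]),cv2.minAreaRect((P[(P[:,2]>.08)][:,:2]*1000).astype(np.float32)))
E
```

```text
t 6.0 pos [ 0.4367 -0.1939  0.1543] rot [ 3.1412  0.0027 -3.0721] q [-0.005  0.066 -0.477 -0.001 -1.025 -1.496] w 0.0313733329677311 F [-0.3 -0.2 -3.6]
tool-frame shift [-0.0953  0.4444 -0.0153] turn 0.1655
0.89 [183.2, 240.5, 453.7, 309.2]
[0.1223 0.1325 0.1473 0.1788 0.1941] ((424.51751708984375, -194.6255340576172), (54.579139709472656, 162.41209411621094), 4.147916793823242)
```

View pics/w4.png

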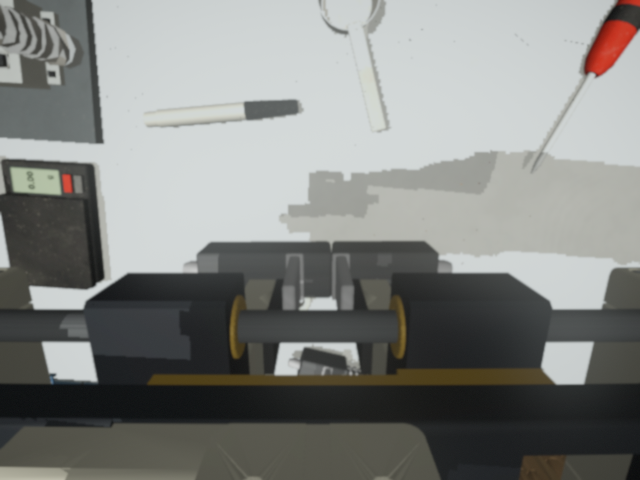

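The long bar hangs squeezed to 162 mm, with the body halves closed at columns 198–437. Carrying it to the carrier.

Request:
apply_moves(moves=[[-1,-0.004,0.019,-0.01,0],[-1,-0.0079,0.037,-0.01,0],[-1,-0.0079,0.037,0,0],[-1,-0.0079,0.037,0,0],[-1,-0.0079,0.037,0,0],[-1,-0.0079,0.037,0,0],[-1,-0.0079,0.037,0,0],[-1,-0.0079,0.037,0,0],[-1,-0.0079,0.037,0,0],[-1,-0.0079,0.037,0,0],[-1,-0.0079,0.037,0,0],[-1,-0.0079,0.037,0,0]])

```text
t: 7.1
eef_pos: [0.4959, 0.2384, 0.1712]
ee_rot: [-3.14, -0.003, -3.072]
force: [0.7, -0.1, -1.9]
width: 0.0309
```

Request:
apply_moves(moves=[[-1,-0.004,0.018,0,0],[-1,0,0,0,0.08],[-1,0,0,0,0.086],[-1,0,0,0,0],[-1,0,0,0,0],[-1,0,0,0,0]])

```text
t: 7.6
eef_pos: [0.4995, 0.2547, 0.1725]
ee_rot: [-3.14, -0.001, 3.048]
force: [0.3, -0.5, -2.4]
width: 0.0314
```

```bash
cat > m.py <<'E'
from h import *
np.set_printoptions(precision=4,suppress=True)
import sys
tag=sys.argv[1]
d=delta([.5008,.256,.0635],np.radians(-185.5))
w=eyes.grab_frame('wrist'); save(w,'w'+tag); C=cloud(w)
o=outline_of('carrier',w)
for x in o[:1]:
    print(x['score'],x['extent'])
    P=C[x['region']];P=P[~np.isnan(P).any(1)];
    for lo,hi in [(.002,.016),(.05,.1)]:
        Q=P[(P[:,2]>lo)&(P[:,2]<hi)]
        print(len(Q),cv2.minAreaRect((Q[:,:2]*1000).astype(np.float32)))
o=outline_of('long_bar',w)
for x in o[:1]:
    print(x['score'],x['extent'])
    P=C[x['region']];P=P[~np.isnan(P).any(1)];
    print(np.percentile(P[:,2],[1,10,50,90,99]),cv2.minAreaRect((P[:,:2]*1000).astype(np.float32)))
p=eyes.grab_frame('top'); save(p,'t'+tag)
p=eyes.grab_frame('scene'); save(p,'s'+tag)
a=cv2.imread(f'pics/s{tag}.png')[230:410,180:340];cv2.imwrite(f'pics/s{tag}z.png',cv2.resize(a,None,fx=3.3,fy=3.3,interpolation=cv2.INTER_CUBIC))
E
python3 m.py 5
```

```text
t 7.6 pos [0.4995 0.2547 0.1725] rot [-3.1404 -0.0012  3.0476] q [ 0.821  0.192 -0.281 -0.    -1.099 -2.485] w 0.03135553588424177 F [ 0.3 -0.5 -2.4]
tool-frame shift [-0.0013  0.0015  0.109 ] turn 0.002
0.59 [185.1, 159.6, 455.6, 262.8]
11113 ((482.8819885253906, 259.0879821777344), (240.39646911621094, 84.07211303710938), 84.60688018798828)
3270 ((489.55523681640625, 257.4435729980469), (208.39596557617188, 51.86306381225586), 83.5653076171875)
0.97 [184.9, 239.2, 453.6, 312.3]
[0.1405 0.1506 0.1655 0.1963 0.2122] ((536.628173828125, 274.9036865234375), (202.51304626464844, 141.50094604492188), 41.40996170043945)
```

View pics/w5.png

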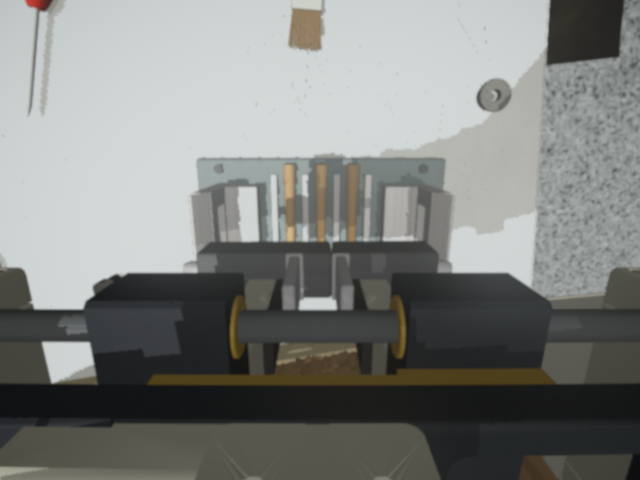

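View pics/s5z.png

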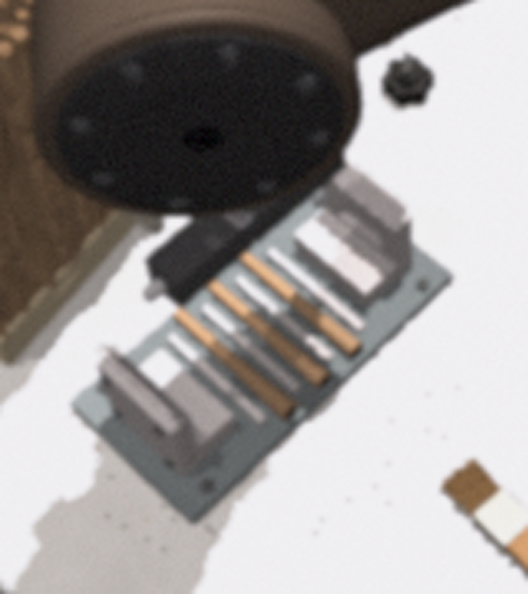

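The bar sits over the carrier; the wrist view shows bar columns 185–453 between the cheeks. I'll nudge +2 mm in y, lower partway and check.

Request:
apply_moves(moves=[[-1,-0.0015,0.0022,0.01,0],[-1,0,0,0.015,0],[-1,0,0,0.015,0],[-1,0,0,0.01,0],[-1,0,0,0,0],[-1,0,0,0,0],[-1,0,0,0,0]])

```text
t: 8.43
eef_pos: [0.5021, 0.2577, 0.1239]
ee_rot: [3.141, 0.001, 3.046]
force: [-0.0, -0.2, -2.3]
width: 0.0314
```

```bash
python3 m.py 6
```

```text
t 8.4333 pos [0.5021 0.2577 0.1239] rot [3.1413 0.0008 3.0457] q [ 0.821  0.239 -0.341  0.    -0.99  -2.488] w 0.03144246313871559 F [-0.  -0.2 -2.3]
tool-frame shift [ 0.0012 -0.0018  0.0604] turn 0.0001
0.91 [150.8, 158.8, 478.4, 274.5]
13514 ((477.04339599609375, 259.65704345703125), (239.42431640625, 72.2175521850586), 84.50517272949219)
5163 ((490.275146484375, 258.2467346191406), (207.71054077148438, 49.65977478027344), 84.61139678955078)
0.64 [185.7, 241.7, 452.1, 310.5]
[0.0924 0.1022 0.117  0.1472 0.1637] ((510.71820068359375, 258.5498046875), (140.99972534179688, 118.01950073242188), 44.84719467163086)
```

View pics/w6.png

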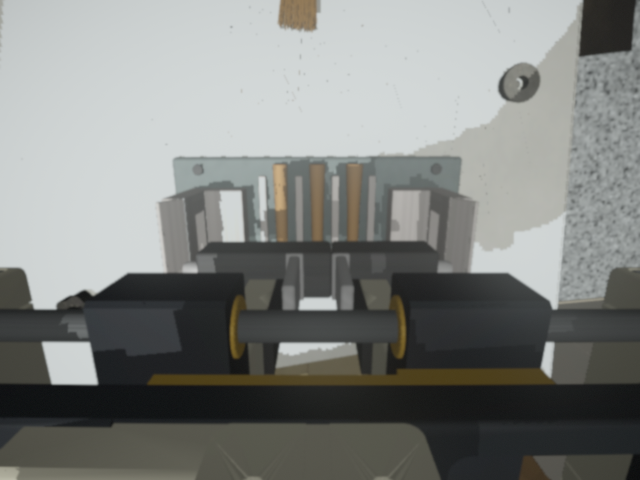

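View pics/s6z.png

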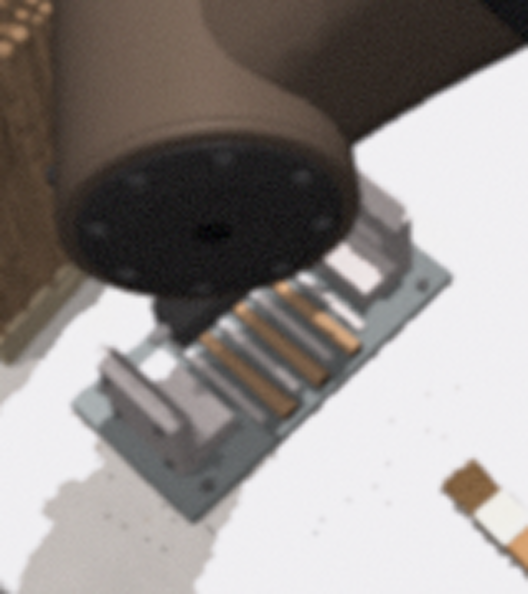

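Centred to about 1 mm (bar 186–452, base 174–461). Shifting -1 mm in y and continuing down.

Request:
apply_moves(moves=[[-1,0,-0.001,0.008,0],[-1,0,0,0.015,0],[-1,0,0,0.012,0],[-1,0,0,0.006,0],[-1,0,0,0,0],[-1,0,0,0,0],[-1,0,0,0,0]])

```text
t: 9.27
eef_pos: [0.5019, 0.2567, 0.0829]
ee_rot: [3.141, 0.001, 3.046]
force: [-0.0, -0.7, -2.1]
width: 0.0313
```

```bash
python3 m.py 7
```

```text
t 9.2667 pos [0.5019 0.2567 0.0829] rot [3.1411 0.0007 3.0457] q [ 0.82   0.281 -0.391  0.    -0.898 -2.487] w 0.03126729363340695 F [-0.  -0.7 -2.1]
tool-frame shift [ 0.001  -0.0008  0.0194] turn 0.0001
0.94 [117.5, 158.5, 514.5, 310.7]
16568 ((498.4424133300781, 257.62689208984375), (238.74627685546875, 115.8130874633789), 84.65924835205078)
6524 ((491.07806396484375, 258.69500732421875), (208.158447265625, 51.32472229003906), 84.63803100585938)
0.59 [182.3, 237.1, 452.0, 311.1]
[0.0276 0.0599 0.076  0.1102 0.1231] ((505.41754150390625, 253.4764862060547), (100.50445556640625, 153.53277587890625), 26.084182739257812)
```

View pics/w7.png

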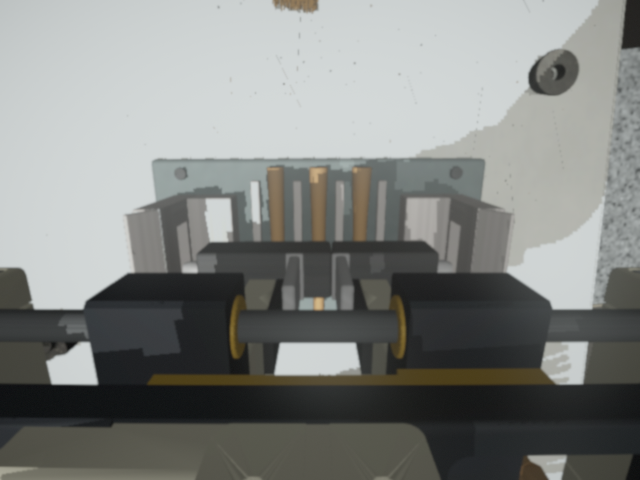

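The bar is between the cheeks with free sides and the force is only its weight. Lowering onto the sills.

Request:
apply_moves(moves=[[-1,0,0,0.005,0],[-1,0,0,0.006,0],[-1,0,0,0.005,0],[-1,0,0,0.001,0],[-1,0,0,0.001,0],[-1,0,0,0,0],[-1,0,0,0,0],[-1,0,0,0,0]])

```text
t: 10.18
eef_pos: [0.5016, 0.2565, 0.0645]
ee_rot: [3.141, 0.0, 3.045]
force: [0.5, -0.2, -2.6]
width: 0.0317
```

Request:
apply_moves(moves=[[-1,0,0,0.001,0],[-1,0,0,0.001,0],[-1,0,0,0,0],[-1,0,0,0,0]])

```text
t: 10.52
eef_pos: [0.5019, 0.2566, 0.0635]
ee_rot: [3.141, 0.001, 3.046]
force: [-2.1, -0.8, 5.1]
width: 0.0315
```

```bash
python3 m.py 8
```

```text
t 10.5167 pos [0.5019 0.2566 0.0635] rot [3.1409 0.0011 3.0458] q [ 0.82   0.303 -0.413  0.001 -0.854 -2.487] w 0.03154171701116801 F [-2.1 -0.8  5.1]
tool-frame shift [ 0.0011 -0.0007 -0.    ] turn 0.0002
0.79 [96.9, 160.3, 537.1, 309.1]
18138 ((493.689208984375, 258.2815856933594), (239.2494659423828, 106.32589721679688), 84.6556167602539)
7164 ((491.01409912109375, 258.5885314941406), (208.32278442382812, 51.497535705566406), 84.61424255371094)
0.91 [183.1, 240.3, 453.4, 311.3]
[0.0324 0.0424 0.0565 0.0888 0.1033] ((497.27703857421875, 259.77239990234375), (145.5369415283203, 84.82611846923828), 58.242252349853516)
```

View pics/w8.png

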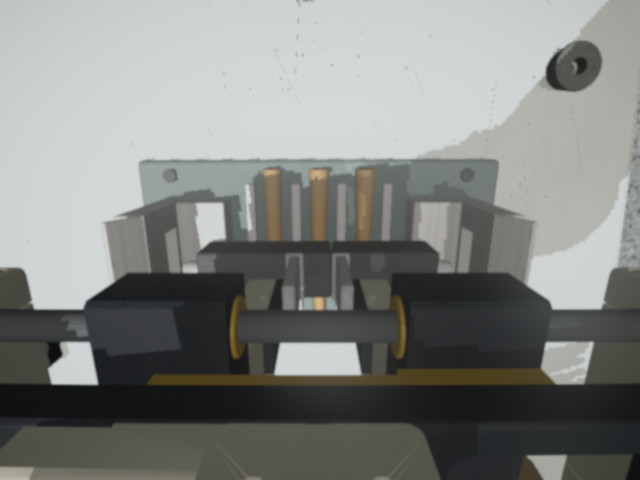

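Contact at the expected height: TCP 0.0635, force up to +5 N. The bar rests on the sills, so I'll let it out gradually.

Request:
apply_moves(moves=[[-0.15,0,0,0,0],[-0.05,0,0,0,0],[0.05,0,0,0,0],[0.15,0,0,0,0],[0.25,0,0,0,0],[0.35,0,0,0,0],[0.5,0,0,0,0],[1,0,0,0,0],[1,0,0,0,0],[1,0,0,0,0],[1,0,0,0,0],[1,0,0,0,0]])

```text
t: 11.77
eef_pos: [0.5012, 0.2562, 0.062]
ee_rot: [-3.141, -0.001, 3.045]
force: [-0.3, 0.4, 0.4]
width: 0.0868
```

```bash
python3 m.py 9
```

```text
t 11.7667 pos [0.5012 0.2562 0.062 ] rot [-3.1411 -0.0005  3.0453] q [ 0.82   0.305 -0.414 -0.    -0.853 -2.487] w 0.0868114390250887 F [-0.3  0.4  0.4]
tool-frame shift [ 0.0004 -0.0003 -0.0015] turn -0.0003
0.91 [98.7, 160.3, 543.2, 311.4]
19976 ((493.1984558105469, 258.55548095703125), (238.5800323486328, 105.35811614990234), 84.63397979736328)
8279 ((492.5990905761719, 258.5572204589844), (208.64498901367188, 54.58320236206055), 84.61332702636719)
0.71 [162.4, 242.4, 475.2, 309.7]
[0.0312 0.0425 0.0566 0.0822 0.1032] ((504.4017333984375, 256.8103942871094), (191.49435424804688, 71.14978790283203), 83.05851745605469)
```

View pics/w9.png

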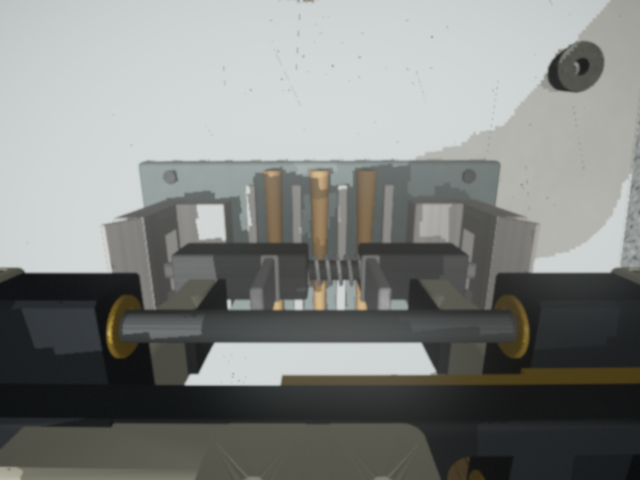

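The bar has sprung open and the pins enter the recesses at columns 165 and 475. Going straight up, then back towards the bench middle for a clear view.

Request:
apply_moves(moves=[[1,0,0,-0.01,0],[1,0,0,-0.02,0],[1,0,0,-0.03,0],[1,0,0,-0.04,0],[1,0,0,-0.04,0],[1,0,0,-0.04,0],[1,0,-0.038,0,0],[1,0,-0.038,0,0],[1,0,-0.038,0,0],[1,0,-0.038,0,0],[1,0,-0.038,0,0],[1,0,-0.038,0,0]])

```text
t: 13.02
eef_pos: [0.4789, 0.0278, 0.2435]
ee_rot: [3.141, 0.001, 3.046]
force: [1.1, 0.1, -0.1]
width: 0.0877
```

Request:
apply_moves(moves=[[1,0,-0.038,0,0],[1,0,-0.038,0,0],[1,0,0,0,0],[1,0,0,0,0]])

```text
t: 13.35
eef_pos: [0.4719, -0.0481, 0.2433]
ee_rot: [3.141, 0.001, 3.042]
force: [0.7, 0.2, 0.2]
width: 0.0879
```

```bash
python3 - <<'E'
from h import *
np.set_printoptions(precision=4,suppress=True)
p=eyes.grab_frame('top'); save(p,'tA'); C=cloud(p)
for l in ['carrier','long_bar','short_bar']:
    o=outline_of(l,p)
    for x in o[:2]:
        P=C[x['region']];P=P[~np.isnan(P).any(1)];P=P[P[:,2]>.005]
        print(l,x['score'],x['extent'],cv2.minAreaRect((P[:,:2]*1000).astype(np.float32)),np.percentile(P[:,2],[1,10,50,90,99]))
        if l=='long_bar':
            c=np.array([.5015,.256]);u=np.array([.0932,.9956])
            a=(P[:,:2]-c)@u
            for lo in np.arange(-.1,.1,.02):
                m=(a>=lo)&(a<lo+.02); 
                if m.any(): print(lo.round(2),m.sum(),np.percentile(P[m][:,2],[10,50,90]))
q=eyes.grab_frame('scene'); save(q,'sA')
a=cv2.imread('pics/sA.png')[250:400,180:340];b=cv2.imread('pics/tA.png')[215:305,140:265]
cv2.imwrite('pics/A.png',np.hstack([cv2.resize(a,(400,375),interpolation=cv2.INTER_CUBIC),cv2.resize(b,(400,375),interpolation=cv2.INTER_CUBIC)]))
print(arm.get_state()['t'],arm.get_state()['force'])
E
```

```text
13.6 [ 0.1319 -0.049   0.4031]
```

View pics/A.png

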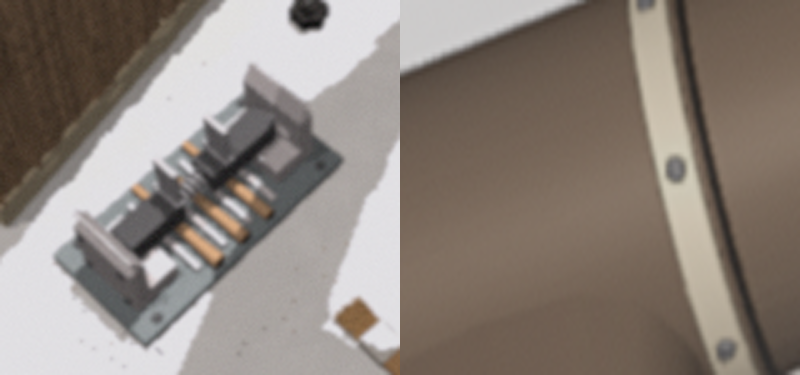

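The scene view shows the bar on the sills with its tabs up, reaching both cheeks. The arm hides the carrier from the top camera, so I'll measure in the scene view.

```bash
python3 - <<'E'
from h import *
np.set_printoptions(precision=4,suppress=True)
p=eyes.grab_frame('scene'); C=cloud(p)
c=np.array([.5015,.256]);u=np.array([.0932,.9956])
for x in outline_of('long_bar',p)[:2]:
    P=C[x['region']];P=P[~np.isnan(P).any(1)]
    a=(P[:,:2]-c)@u; b=(P[:,:2]-c)@np.array([.9956,-.0932])
    print(x['score'],x['extent'],a.min(),a.max(),np.percentile(b,[5,50,95]))
    for lo in np.arange(-.1,.1,.02):
        m=(a>=lo)&(a<lo+.02)
        if m.any(): print(lo.round(2),m.sum(),np.percentile(P[m][:,2],[10,50,90,99]))
E
```

```text
0.95 [224.0, 294.2, 292.2, 350.6] -0.08833090952782245 0.08471326236042907 [-0.0125 -0.0039  0.0118]
-0.1 7 [0.0454 0.0482 0.0577 0.0578]
-0.08 127 [0.0423 0.0571 0.0599 0.0614]
-0.06 134 [0.0394 0.0569 0.0595 0.0607]
-0.04 212 [0.0457 0.0695 0.1025 0.1054]
-0.02 138 [0.0393 0.0554 0.0589 0.0607]
0.0 63 [0.0433 0.0486 0.053  0.0551]
0.02 186 [0.0506 0.0695 0.1025 0.1056]
0.04 154 [0.0434 0.057  0.0595 0.0609]
0.06 154 [0.0435 0.057  0.0594 0.0607]
0.08 31 [0.0535 0.0576 0.0599 0.0615]
```

```bash
python3 -c "
from station import job
print(job.job_done())"
```

```text
the job is handed in; nothing more can be done
None
```

I locked the three cones in with the long bar and handed the job in at about 13.7 s of the 32 s allowed. I squeezed the bar by its tabs to 162 mm and lowered it between the cheeks until it rested on the sills. Then I opened the fingers gradually so the pins sprang out, and drew the arm clear.

**Last checks:**
- **Seating:** the scene camera's depth shows the bar level, with its top at about 58 mm at both ends. That matches sill height plus bar height. The tabs are up.
- **Pins:** in the wrist picture after release, the bar had sprung open and both pins were entering their recesses. The bar's body spans about ±85 mm between the cheeks, as it should when seated. The recess bottoms can't be seen, so how far the pins are in comes from that spread and was not seen directly.
- **Robot:** open and touching nothing, with the force reading near zero.
- **Short bar:** I never touched it.

**Check not made:** the arm hid the carrier from the top camera, so the last checks rest on the scene and wrist views alone.

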